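# Rack the lamp-end hardware in fitting order and shut the gate

### The job

Get the lamp-end hardware ready for the relamp: thread the white ceramic standoff onto the stand's level peg first, then the bronze cathode cap, then the finned aluminium heat sink, so that they hang in that order, pushed up against the stand's back plate and against one another. Then swing the red gate fully shut across the tip of the peg so that nothing can slide off. Leave the sleeved lamp and the red-handled hex driver where they lie.

Things in the scene. Friction and masses are not known exactly. Their poses are not given: they have to be found in the camera images.
- standoff: white ceramic standoff: an eight-sided tube 43 mm across flats and 36 mm long, with a through bore 25 mm across. Origin at its centre, on the bore axis. Its x axis is the bore axis (either way round will do). It starts lying on a flat on the counter, bore level, origin 21.5 mm up. 100 g or so
- cap: bronze cathode cap: an eight-sided collar 43 mm across flats and 26 mm long, brown-gold, through bore 25 mm across. Origin at its centre, x axis along the bore (either way round will do). Starts lying on a flat, bore level, origin 21.5 mm up. 200 g or so
- sink: aluminium heat sink: six grey square fins 43 by 43 mm, 30 mm long in all, with a square through bore 25 mm across. Origin at its centre, x axis along the bore (either way round will do). Starts lying on a side, bore level, origin 21.5 mm up. 120 g or so
- stand: grey steel peg stand, bolted down. Origin at counter height under the front face of its back plate (12 mm thick, 50 mm wide, top 172 mm up, on a foot 140 x 130 x 12 mm). That face looks to the stand's +x; out of it a bare round steel peg, 12 mm in diameter and 118 mm long, stands level along +x, its centre line 150 mm up. z is up
- peg_base (a point): point on the peg's centre line in the front face of the back plate; axes as the stand's (x along the peg towards its tip)
- peg_tip (a point): centre of the free end of the peg, 118 mm from peg_base
- gate (a joint): red gate: a level arm 12 mm wide, 86 mm up, on a vertical axis through peg_base, with an upright round post 12 mm thick at its end, 145 mm from the axis. Value in rad: 0 = fully shut at a stop (arm under the peg, post 21 mm clear of the peg's tip); positive = open, counter-clockwise seen from above, to 1.7. Stays where left, light friction
- gate_post (a point): centre of the top end of the gate's red post, 176 mm above the counter; the post runs straight down 95 mm from here
- lamp: xenon lamp in a blue polymer sleeve, about 390 mm long and 60 mm thick, lying on the counter; to be left alone. Origin on its underside at mid length, x along it
- driver: hex driver, red handle 105 mm long and 26 mm square, thin steel shaft 120 mm long, lying on the counter; to be left alone. Origin on its underside near where the shaft meets the handle, x along it towards the shaft's tip
Mind the look-alikes: they are no part of the job. What is shaped like the sink but purple is not meant.

How it is judged:
By the outcome, as a careful person would: the job done as asked, in the order asked, and still so for the second after the job is handed in, with the robot touching nothing.
It also fails if it takes over 72 s, if anything falls off the work surface, if the arm or the gripper's body presses on something with over 40 N, if the wrist force passes 120 N, or if a joint passes its speed limit or range.

### The arm

A 6-joint arm with a two-finger parallel gripper is mounted at the origin on the work surface. World frame = base frame: x ahead of the robot, y to its left, z up, the work surface at z = 0. Lengths are in m, angles in degrees, forces in N, time in s.
With the tool pointing down it reaches from about 0.35 to 0.875 m from the base axis. Payload 4.2 kg.
Tool frame: the origin (TCP) lies on the centre line of the jaws, within the pads' length; the fingertips stand 19 mm ahead of it and the grasp point (between the pads) is the TCP; z points along the fingers, y is the line along which they close (so a half turn about z gives the same grasp; the last joint's range is limited). The gripper opens to 87 mm and grips with 3 to 60 N. Pads are 19 mm wide; open, the fingers measure 117 mm over their backs; the gripper's body (75 mm by 190 mm) begins 51 mm behind the grasp point.
Start: joints at [-59.954, 22.042, 0.453, 0, -68.411, -14.817], TCP at [0.164, -0.603, 0.242] pointing down, gripper open.
Joint ranges: [-179.83, 179.83], [-69.29, 118.12], [-61.27, 80.66], [-181.25, 117.63], [-171.15, -9.14], [-177.46, 177.46]. Speed limits (degrees/s): [159.86, 159.86, 180, 180, 180, 180].

### API

Orientations are given as [roll, pitch, yaw] about the fixed x, y, z axes, in that order (R = Rz(yaw) Ry(pitch) Rx(roll)).
In Python, from bench import observe, grab_frame, close_job, regions_of gives the robot as it stands.
- The arm moves only by the shell command python3 -m jog 'ROWS' [OPENING] [FORCE]. ROWS is a JSON object of lists of equal length, an entry for each row: "linear": the shift along the world's x, y, z in units of 60 mm (1.0 is 60 mm), a list of three; "turn": the turn about the world's z in units of 10 degrees (1.0 is 10 degrees). A call has 1 to 20 rows; each row is the pose to reach, as a shift and turn from the pose commanded when the call began; what a row does not reach only later rows make up. A row lasts 1/8 s, in which the tool goes at most 62.5 mm and 10.7 degrees, less where a joint would pass 70% of its speed; a pose out of reach is approached as far as the arm can. A call with a gripper value outside its range is refused whole. OPENING is the finger opening in mm, from 0 to 87, set as the call begins (- or left out, the last holds). The fingers move at their own pace and stop on an object; FORCE is the grip in N (left out, the last holds). Time passes only in rows, so rows that repeat a pose let the fingers close. It gives the time, the measured TCP pose, the force, the opening and the grip force at its end, in the units of the state.
- observe(): the state, without advancing time (a new reading comes with each control period).
- grab_frame(name): name is "scene" or "top" or "wrist"; returns a dict with "image" (420x560x3 uint8, blue, green, red), "camera_matrix" (3x3 intrinsics, pixels), "xyz" and "rotation" of the camera in the world; the wrist camera has in their place "T_tool_cam" (4x4, takes a point from camera to tool coordinates, whose origin is the TCP and whose axes are the flange's). Camera axes: x right, y up, looking along -z (the intrinsics and any distortion apply to the point x, -y, -z); pixel columns grow to the right and rows downward; lengths in m; the calibration is good to about 2 mm. A picture is of the moment at which its call begins: read the wrist's pose just before it. There is no depth.
- close_job(): hands the job in; it is judged then, once.
Trained networks look in the newest picture that a camera, given by its name, has taken for a name from the list of things; names that differ only in an ending like _2 or _b are one class to them, and where a whole thing is asked for, a point or a joint stands for the part that bears it (a point fixed in the world has none). Each returns a list of dicts, best first, with "confidence" (0 to 1); they miss things now and then, are a little off and sometimes report something else, mostly with a low value. They report only what shows in the picture. A call takes as long as a camera call. They do not tell look-alikes from the thing itself.
- regions_of(camera, thing): "pixels" (420x560 bool, what is visible of it) and "point" ([column, row] in pixels, amid what is visible of it).
The state is a dict: "clock": time; "joint_pos": joint angles; "joint_vel": joint speeds; "tau": joint torques, N m; "eef_pos": TCP position; "tool_rot": TCP orientation; "wrist_force": force on the tool from outside, world axes, zero at the start; "wrist_torque": the same for the moment, N m; "finger_gap": finger opening in m; "grip_force": force on a finger pad.
Only numpy, scipy, OpenCV 4.12 (cv2) and the standard library are available. Lean on these libraries where they do the work, as an engineer would, in place of code of your own. Each camera call takes 0.05 s, during which the arm holds its last target. There are 200 camera calls.

## Working session

There is one attempt and no reset: what is moved stays moved. The work goes in short steps, Python scripts to look and compute and a shell command to move; the robot and the scene stay as the last step left them, time stands still between calls to the robot, and variables do not carry over. Pictures are saved under pics/ and viewed, at most 10 in all, crops included, and the job is handed in when it is done.

```bash
mkdir -p pics; ls
python3 - <<'E'
from bench import *
import cv2,numpy as np
print(observe())
for n in("scene","top"):
    f=grab_frame(n); cv2.imwrite(f"pics/{n}0.png",f["image"]); print(n,f["camera_matrix"],f["xyz"],f["rotation"])
    for t in("standoff","cap","sink","stand","gate","lamp","driver"):
        print(n,t,[(np.round(r["point"]),round(r["confidence"],2),int(r["pixels"].sum())) for r in regions_of(n,t)])
E
```

```text
pics
{'clock': 0.0, 'joint_pos': array([-5.99545498e+01,  2.20892956e+01,  3.79514901e-01, -3.05780763e-02,
       -6.84108890e+01, -1.48166420e+01]), 'joint_vel': array([0.01015406, 0.0393204 , 0.01536282, 0.01384765, 0.06122562,
       0.04091334]), 'tau': array([-6.61949616e-04, -3.90665960e+01,  1.87406123e+01,  4.21975315e+00,
        1.10858108e-02, -1.79115937e-04]), 'eef_pos': array([ 0.16404861, -0.60249733,  0.24046908]), 'tool_rot': array([ 1.79876075e+02, -3.39459501e-03, -1.64782469e+02]), 'wrist_force': array([0.4369758 , 0.04638674, 0.0646238 ]), 'wrist_torque': array([-0.00473032, -0.00666981,  0.02791272]), 'grip_force': 0.0, 'finger_gap': 0.08711324756853213}
scene [[397.33258338   0.         277.42911957]
 [  0.         397.33258338 207.98587281]
 [  0.           0.           1.        ]] [ 1.01783843 -0.55923825  0.58058139] [57.58326196 -0.48750709 37.09404995]
scene standoff [(array([209., 264.]), 0.72, 466)]
scene cap [(array([100., 316.]), 0.64, 373)]
scene sink [(array([235., 301.]), 0.96, 651), (array([182., 308.]), 0.82, 704)]
scene stand [(array([288., 202.]), 0.7, 2585)]
scene gate [(array([307., 198.]), 0.74, 361), (array([314., 174.]), 0.67, 445)]
scene lamp [(array([244., 348.]), 0.62, 6931)]
scene driver []
top [[481.5684084    0.         277.76546855]
 [  0.         481.5684084  194.91086338]
 [  0.           0.           1.        ]] [0.3153832  0.01704533 1.3956289 ] [ 12.38561025   0.22447366 -92.54103534]
top standoff [(array([326., 228.]), 0.5, 226)]
top cap [(array([408., 244.]), 0.49, 179)]
top sink [(array([389., 188.]), 0.76, 177), (array([366., 211.]), 0.63, 185), (array([338., 188.]), 0.47, 194)]
top stand [(array([227., 233.]), 0.61, 2490)]
top gate [(array([408., 242.]), 0.72, 165), (array([243., 204.]), 0.69, 264)]
top lamp [(array([350., 155.]), 0.58, 2384)]
top driver [(array([151., 255.]), 0.62, 533), (array([229., 235.]), 0.45, 2550)]
```

View pics/scene0.png

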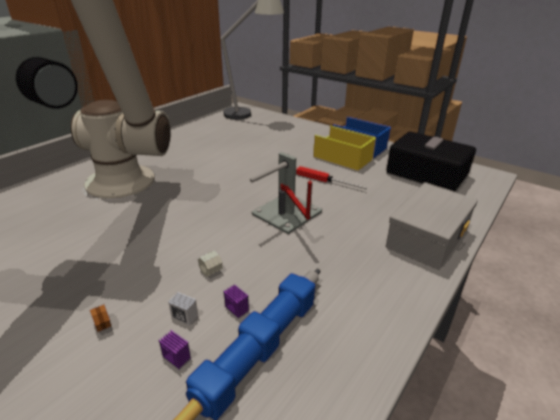

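View pics/top0.png

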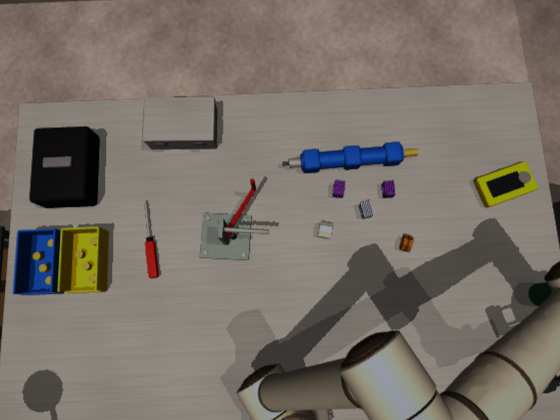

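The white standoff is at top (326,229) and scene (209,264). The bronze cap is at top (407,242) and scene (101,317). The grey sink is at top (366,209) and scene (183,308). Purple look-alikes sit at top (339,188) and (388,188), and at scene (236,300) and (175,348), so I avoid those. The stand is at top (227,235), its peg points right, and the gate is open with its post at about (253,184).

```bash
cat > h.py <<'E'
from bench import *
import cv2,numpy as np
from scipy.spatial.transform import Rotation as Ro
def cam(f,st=None):
    """K, R (cv cam->world), t"""
    F=np.diag([1,-1,-1.])
    if "T_tool_cam" in f:
        T=np.array(f["T_tool_cam"]); R=Ro.from_euler("xyz",st["tool_rot"],degrees=True).as_matrix()
        return f["camera_matrix"],R@T[:3,:3]@F,R@T[:3,3]+st["eef_pos"]
    return f["camera_matrix"],Ro.from_euler("xyz",f["rotation"],degrees=True).as_matrix()@F,np.array(f["xyz"])
def ray(c,p):
    K,R,t=c; return R@np.linalg.solve(K,[p[0],p[1],1.])
def onz(c,p,z):
    d=ray(c,p); return c[2]+d*(z-c[2][2])/d[2]
def proj(c,X):
    K,R,t=c; q=K@R.T@(np.asarray(X,float)-t); return q[:2]/q[2]
def tri(cs,ps):
    A=np.zeros((3,3));b=np.zeros(3)
    for c,p in zip(cs,ps):
        d=ray(c,p);d/=np.linalg.norm(d);P=np.eye(3)-np.outer(d,d);A+=P;b+=P@c[2]
    return np.linalg.solve(A,b)
def snap(n):
    st=observe(); f=grab_frame(n); return f["image"],cam(f,st)
E
python3 - <<'E'
from h import *
np.set_printoptions(precision=4,suppress=True)
it,ct=snap("top"); is_,cs=snap("scene")
for n,p,q in(("standoff",(326,229),(209,264)),("cap",(407,242),(101,317)),("sink",(366,209),(183,308)),("pegtip",(269,232),(252,180)),("posttop",(253,182),(309,182))):
    print(n,onz(ct,p,.03 if n[0] in"sc" else .15),onz(cs,q,.02),tri([ct,cs],[p,q]))
big=lambda im,x,y,w,h,s:cv2.resize(im[y:y+h,x:x+w],None,fx=s,fy=s,interpolation=cv2.INTER_CUBIC)
cv2.imwrite("pics/crop1.png",np.vstack([big(it,190,170,240,100,3.3)[:, :792],big(is_,80,140,260,100,3.0462)[:, :792][:, :792]])[:600])
print(grab_frame("wrist")["T_tool_cam"],grab_frame("wrist")["camera_matrix"])
E
```

```text
standoff [ 0.5093 -0.1242  0.03  ] [ 0.5085 -0.1216  0.02  ] [ 0.5108 -0.1244  0.023 ]
cap [ 0.4619 -0.3514  0.03  ] [ 0.4587 -0.3469  0.02  ] [ 0.4633 -0.3507  0.0259]
sink [ 0.5622 -0.2432  0.03  ] [ 0.5606 -0.2409  0.02  ] [ 0.5636 -0.2438  0.0242]
pegtip [0.4911 0.037  0.15  ] [0.3367 0.2248 0.02  ] [0.4935 0.0393 0.1506]
posttop [0.627  0.0742 0.15  ] [0.4765 0.3183 0.02  ] [0.6234 0.0749 0.1738]
[[-0.001   0.9608  0.2771  0.0765]
 [ 1.      0.0008  0.0009  0.0006]
 [ 0.0006  0.2771 -0.9608 -0.1436]
 [ 0.      0.      0.      1.    ]] [[339.8413   0.     277.7794]
 [  0.     339.8413 211.1979]
 [  0.       0.       1.    ]]
```

View pics/crop1.png

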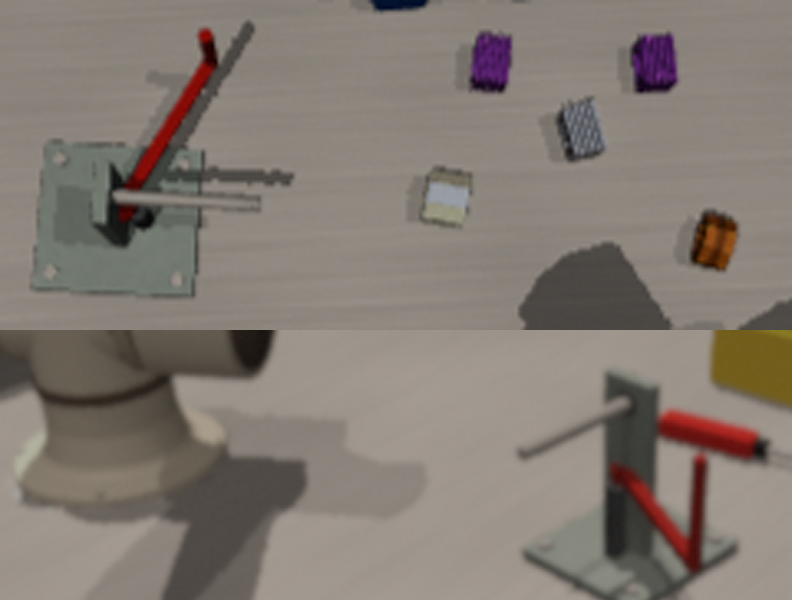

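Crop check: the standoff is white at crop (446,197), the sink has grey fins at (581,128), and the cap is bronze at (714,240). These match the descriptions, and the purple ones at (492,62) and (655,62) are rejected. The peg runs from (115,197) to (260,204). Two cameras agree to about 3 mm.

Run:
```python
from h import *
np.set_printoptions(precision=4,suppress=True)
it,ct=snap("top")
b=onz(ct,(224.8,229.7),.15);t=onz(ct,(268.8,231.8),.15);d=t-b;print(b,t,np.linalg.norm(d),np.degrees(np.arctan2(d[1],d[0])))
s=observe();T=np.array([.511,-.124,.18]);print((T-s["eef_pos"])/.06, -90-s["tool_rot"][2])
```

```text
[0.5023 0.1519 0.15  ] [0.4917 0.0375 0.15  ] 0.11492051337777362 -95.32307781969986
[ 5.7803  7.9839 -1.0262] 74.77167386152635
```

```bash
python3 -m jog '{"linear":[[1,1.4,0],[2,2.8,0],[3,4.2,0],[3.5,5,-0.3],[4,5.7,-0.6],[4.5,6.4,-0.8],[5,7,-1],[5.5,7.6,-1],[5.8,7.9,-1],[5.8,7.9,-1],[5.8,7.9,-1],[5.8,7.9,-1],[5.8,7.9,-1]],"turn":[1,2,3,4,5,6,7,7,7,7,7,7,7]}' 87
python3 - <<'E'
from h import *
np.set_printoptions(precision=4,suppress=True)
im,c=snap("wrist"); cv2.imwrite("pics/w1.png",im); print(observe()["joint_pos"],observe()["clock"])
for t in("standoff","cap","sink","stand","gate"):
    for r in regions_of("wrist",t):
        m=r["pixels"].astype("uint8"); cn=max(cv2.findContours(m,0,2)[0],key=cv2.contourArea).reshape(-1,2)
        P=np.array([onz(c,p,.043)[:2] for p in cn]).astype("float32")
        print(t,r["point"],r["confidence"],m.sum(),onz(c,r["point"],.043),cv2.minAreaRect(P*1000))
E
```

```text
clock: 2.68
eef_pos: [0.5115, -0.1299, 0.1818]
tool_rot: [-180.0, 0.0, -94.9]
wrist_force: [0.3, 0.1, 0.1]
finger_gap: 0.0868
grip_force: 0.0
[  3.3758  15.6918 -18.187    0.0024 -56.1022  -8.2317] 2.725
standoff [285.5, 209.9] 0.95 2227 [ 0.5048 -0.1248  0.043 ] ((507.3279113769531, -125.58084106445312), (45.447792053222656, 41.76325225830078), 77.71837615966797)
cap [38.4, 154.1] 0.27 16249 [ 0.7041 -0.19    0.043 ] ((690.3336791992188, -194.95449829101562), (212.79443359375, 92.15042877197266), 79.5950927734375)
sink [143.3, 166.9] 0.57 2402 [ 0.6199 -0.1721  0.043 ] ((620.6962890625, -170.81504821777344), (33.4101676940918, 54.34446334838867), 81.28974914550781)
sink [203.2, 69.9] 0.56 2600 [ 0.5592 -0.2423  0.043 ] ((559.1149291992188, -241.35679626464844), (46.318504333496094, 33.12533950805664), 10.306610107421875)
sink [125.6, 7.4] 0.55 656 [ 0.6099 -0.2897  0.043 ] ((610.5199584960938, -290.63140869140625), (7.8382062911987305, 49.69974899291992), 85.08009338378906)
stand [282.4, 206.5] 0.68 2174 [ 0.5072 -0.1281  0.043 ] ((507.5732421875, -126.02943420410156), (43.39594268798828, 41.14479446411133), 77.58892059326172)
```

View pics/w1.png

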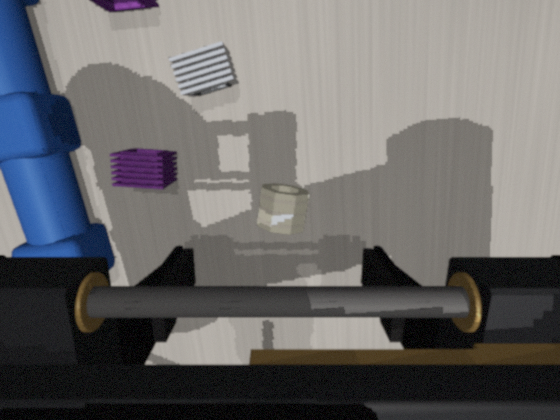

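The wrist view shows the standoff at (284,208) with its bore roughly vertical in the image. The sink is at (203,70) and a purple look-alike is at (143,167). I'll fit prism silhouettes to get pose and yaw.

```bash
cat >> h.py <<'E'
from scipy.optimize import minimize
DIM=dict(standoff=(.036,8),cap=(.026,8),sink=(.030,4))
def verts(n,z0=.0215):
    L,k=DIM[n]; a=np.pi/k+2*np.pi/k*np.arange(k); r=.0215/np.cos(np.pi/k)
    return np.array([[s*L/2,r*np.cos(t),r*np.sin(t)] for s in(-1,1) for t in a])
def fit(c,m,n,x0,z=.0215):
    """x,y,yaw(deg) of a prism whose silhouette matches mask m"""
    V=verts(n); S=4; big=cv2.resize(m.astype("uint8"),None,fx=S,fy=S,interpolation=0)
    def cost(q):
        P=V@Ro.from_euler("z",q[2],degrees=True).as_matrix().T+[q[0]/1e3,q[1]/1e3,z]
        pix=np.array([proj(c,X) for X in P]); h=cv2.convexHull(np.round((pix+.5)*S).astype(np.int32))
        a=np.zeros_like(big); cv2.fillConvexPoly(a,h,1)
        return 1-(a&big).sum()/max(1,(a|big).sum())
    best=None
    for dy in(-15,0,15):
        x=[x0[0]*1e3,x0[1]*1e3,x0[2]+dy]
        r=minimize(cost,x,method="Nelder-Mead",options=dict(initial_simplex=np.array(x)+np.array([[0,0,0],[6,0,0],[0,6,0],[0,0,8]]),xatol=.1,fatol=1e-4))
        if best is None or r.fun<best.fun: best=r
    return best.x,best.fun
E
python3 - <<'E'
from h import *
np.set_printoptions(precision=2,suppress=True)
for cn,l in(("wrist",(("standoff",(.509,-.125,80)),("sink",(.5636,-.243,100)))),("top",(("standoff",(.509,-.125,80)),("sink",(.5636,-.243,100)),("cap",(.463,-.35,80))))):
    im,c=snap(cn)
    for n,x0 in l:
        rs=regions_of(cn,n)
        if not rs: print(cn,n,"none"); continue
        r=min(rs,key=lambda r:np.linalg.norm(np.array(r["point"])-proj(c,[x0[0],x0[1],.03])))
        print(cn,n,r["point"],r["confidence"],fit(c,r["pixels"],n,x0))
s=observe();print(s["eef_pos"],s["tool_rot"])
E
```

```text
wrist standoff [287.1, 206.0] 0.68 (array([ 507.92, -121.41,   76.47]), np.float64(0.032831325301204806))
wrist sink [205.3, 69.3] 0.7 (array([ 560.76, -242.84,  100.9 ]), np.float64(0.06312986841526202))
top standoff none
top sink [367.2, 211.9] 0.66 (array([ 555.51, -244.72,  129.44]), np.float64(0.5193434935521688))
top cap [410.2, 243.6] 0.75 (array([ 461.49, -349.68,   63.31]), np.float64(0.10867430441898529))
[ 0.51 -0.13  0.18] [180.     0.   -94.77]
```

```bash
python3 -m jog '{"linear":[[-0.06,0.13,-0.6],[-0.06,0.13,-1.4],[-0.06,0.13,-2.1],[-0.06,0.13,-2.5],[-0.06,0.13,-2.62],[-0.06,0.13,-2.62],[-0.06,0.13,-2.62]],"turn":[-0.86,-0.86,-0.86,-0.86,-0.86,-0.86,-0.86]}'
python3 -m jog '{"linear":[[0,0,0],[0,0,0],[0,0,0],[0,0,0],[0,0,0],[0,0,0]],"turn":[0,0,0,0,0,0]}' 30 25
```

```text
clock: 4.2
eef_pos: [0.5096, -0.1212, 0.0256]
tool_rot: [-179.9, 0.0, -103.4]
wrist_force: [0.2, -0.1, -0.1]
finger_gap: 0.0873
grip_force: 0.0
clock: 4.95
eef_pos: [0.5086, -0.1212, 0.0243]
tool_rot: [180.0, -0.0, -103.4]
wrist_force: [-0.2, 0.8, 0.6]
finger_gap: 0.0427
grip_force: 25.0
```

Run:
```python
from h import *
np.set_printoptions(precision=4,suppress=True)
it,ct=snap("top"); im,cs=snap("scene")
cr=lambda x,y:(x/3.3+190-.35,y/3.3+170-.35)
for a,b in(((46,141),(203,150)),((33,288),(194,296)),((46,141),(33,288)),((203,150),(194,296))):
    A,B=[onz(ct,cr(*p),.012) for p in(a,b)];d=B-A;print(A,B,np.linalg.norm(d),np.degrees(np.arctan2(d[1],d[0])))
B=tri([ct,cs],[cr(115,197),(287.3,164)]);T=tri([ct,cs],[cr(260,204),(251.4,180.6)]);d=T-B
print(B,T,np.linalg.norm(d),np.degrees(np.arctan2(d[1],d[0])))
# foot outline + peg by model overlay, for candidate pose (tip xy, yaw)
def ov(bx,by,yaw):
    u=np.array([np.cos(np.radians(yaw)),np.sin(np.radians(yaw)),0]);v=np.array([-u[1],u[0],0]);o=np.array([bx,by,0])
    return [(o+u*p[0]+v*p[1]+[0,0,p[2]]) for p in[(0,0,.156),(.118,0,.156),(.118,0,.144)]],[(o+u*p[0]+v*p[1]+[0,0,p[2]]) for p in[(0,-.025,.172),(0,.025,.172),(-.012,.025,.172),(-.012,-.025,.172)]]
outs=[]
for I,c,x,y in((it,ct,195,165),(im,cs,230,130)):
    s=6;w,h=92,82
    C=cv2.resize(I[y:y+h,x:x+w],None,fx=s,fy=s,interpolation=2)
    C=C[:, :400] if 0 else C
    for k,pl in enumerate(ov(.5035,.1545,-95.5)):
        q=np.array([(proj(c,X)-[x,y]+.5)*s for X in pl]).round().astype(np.int32)
        cv2.polylines(C,[q],k==1,((0,255,255),(255,255,0))[k],1)
    outs.append(cv2.resize(C,(398,355)))
cv2.imwrite("pics/ov.png",np.hstack(outs))
```

```text
[0.5768 0.2277 0.012 ] [0.5625 0.0891 0.012 ] 0.1392983024788234 -95.90568097990881
[0.4477 0.2404 0.012 ] [0.4346 0.1011 0.012 ] 0.13995577923263366 -95.3865137806123
[0.5768 0.2277 0.012 ] [0.4477 0.2404 0.012 ] 0.12970556354240959 174.36440561834783
[0.5625 0.0891 0.012 ] [0.4346 0.1011 0.012 ] 0.1284421870108047 174.65779605045552
[0.5068 0.1556 0.1495] [0.4938 0.0395 0.1494] 0.11685403839907453 -96.37648946786005
```

View pics/ov.png

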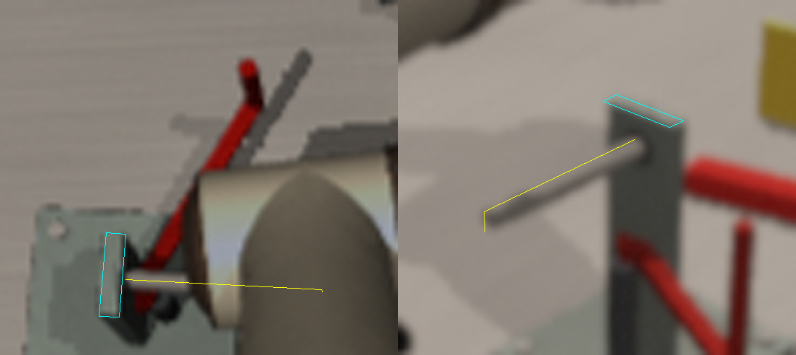

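The overlay fits to about 2–3 mm: peg base ≈ (0.5055, 0.155), yaw ≈ −95.6°, tip ≈ (0.494, 0.038, 0.150). I'll lift and line up in front of the tip.

```bash
python3 -m jog '{"linear":[[0,0,0.6],[0,0,1.4],[0,0,2.0],[-0.1,0.5,2.11],[-0.2,1.2,2.11],[-0.32,1.7,2.11],[-0.32,1.87,2.11],[-0.32,1.87,2.11],[-0.32,1.87,2.11]],"turn":[0,0.4,0.78,0.78,0.78,0.78,0.78,0.78,0.78]}'
python3 - <<'E'
from h import *
it,ct=snap("top"); im,cs=snap("scene");w,_=snap("wrist")
f=lambda I,x,y,W,H,s:cv2.resize(I[y:y+H,x:x+W],None,fx=s,fy=s,interpolation=2)
cv2.imwrite("pics/pre.png",np.hstack([f(im,190,110,132,150,3),f(w,100,60,300,337,1.335)[:450]]))
E
```

```text
clock: 6.18
eef_pos: [0.4895, -0.0097, 0.1508]
tool_rot: [180.0, -0.0, -95.6]
wrist_force: [-0.4, 0.7, -1.1]
finger_gap: 0.0427
grip_force: 25.0
```

View pics/pre.png

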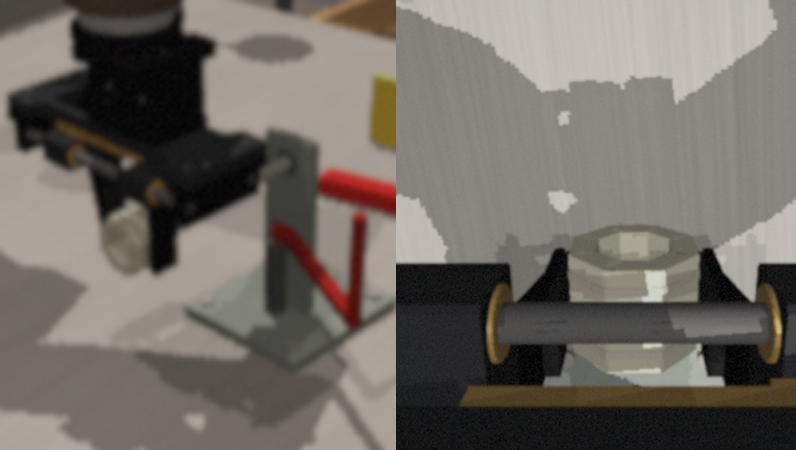

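Held squarely, bore facing the peg; the fingers and standoff are clear of the gate. Starting the insertion.

```bash
python3 -m jog '{"linear":[[0.02,0.25,0],[0.05,0.5,0],[0.07,0.75,0],[0.1,1.0,0],[0.1,1.0,0]],"turn":[0,0,0,0,0]}'
python3 - <<'E'
from h import *
im,cs=snap("scene");w,_=snap("wrist")
f=lambda I,x,y,W,H,s:cv2.resize(I[y:y+H,x:x+W],None,fx=s,fy=s,interpolation=2)
cv2.imwrite("pics/ins.png",np.hstack([f(im,190,110,132,150,3),f(w,200,210,150,170,2.66)[:450]]))
E
```

```text
clock: 6.95
eef_pos: [0.4956, 0.0523, 0.151]
tool_rot: [-180.0, 0.0, -95.4]
wrist_force: [-0.3, -0.0, -1.3]
finger_gap: 0.0426
grip_force: 25.0
```

View pics/ins.png

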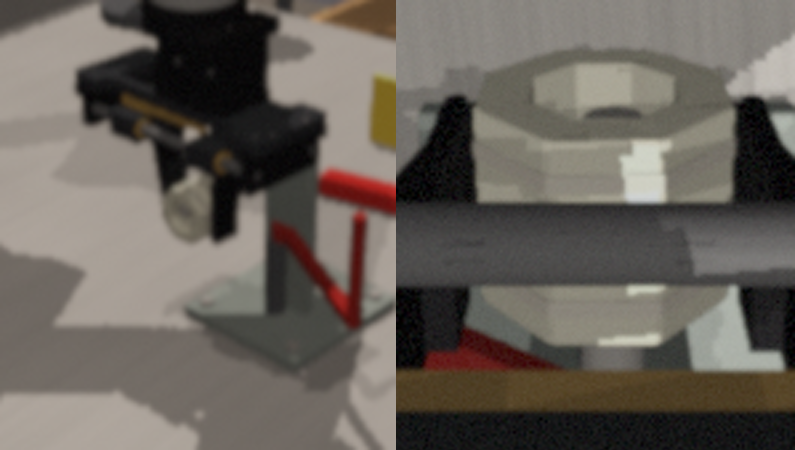

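The peg tip shows in the bore at crop (612,112) about 1 mm off centre, and there is no contact force. Continuing to the plate.

```bash
python3 -m jog '{"linear":[[0.03,0.3,0],[0.06,0.65,0],[0.1,1.0,0],[0.12,1.25,0],[0.12,1.32,0],[0.13,1.35,0],[0.13,1.38,0],[0.13,1.38,0]],"turn":[0,0,0,0,0,0,0,0]}'
python3 -m jog '{"linear":[[0,0.03,0],[0,0.06,0],[0,0.06,0]],"turn":[0,0,0]}'
```

```text
clock: 8.05
eef_pos: [0.5032, 0.1334, 0.151]
tool_rot: [180.0, -0.0, -95.6]
wrist_force: [0.5, 0.0, -1.7]
finger_gap: 0.0429
grip_force: 25.0
clock: 8.43
eef_pos: [0.5032, 0.1374, 0.151]
tool_rot: [-180.0, 0.0, -95.6]
wrist_force: [-0.7, -0.4, -1.6]
finger_gap: 0.0428
grip_force: 25.0
```

```bash
python3 -m jog '{"linear":[[0,0.02,0],[0,0.04,0],[0,0.05,0],[0,0.05,0]],"turn":[0,0,0,0]}'
python3 -m jog '{"linear":[[0,0.02,0],[0,0.04,0],[0,0.05,0],[0,0.05,0]],"turn":[0,0,0,0]}'
```

```text
clock: 8.93
eef_pos: [0.5031, 0.1377, 0.151]
tool_rot: [179.9, -0.3, -95.6]
wrist_force: [3.8, -10.8, -0.5]
finger_gap: 0.0431
grip_force: 25.0
clock: 9.43
eef_pos: [0.503, 0.1379, 0.151]
tool_rot: [179.9, -0.6, -95.6]
wrist_force: [6.9, -19.7, 0.4]
finger_gap: 0.0426
grip_force: 25.0
```

```bash
python3 -m jog '{"linear":[[0,-0.06,0],[0,-0.08,-0.04],[0,-0.08,-0.07],[0,-0.08,-0.07]],"turn":[0,0,0,0]}'
python3 -m jog '{"linear":[[0,0,0],[0,0,0],[0,0,0],[0,0,0]],"turn":[0,0,0,0]}' 65
python3 -m jog '{"linear":[[0,0,0.3],[0,0,0.9],[0,-0.5,1.5],[0,-1,1.5],[0,-1.3,1.5],[0,-1.3,1.5]],"turn":[0,0,0,0,0,0]}'
python3 - <<'E'
from h import *
np.set_printoptions(precision=2,suppress=True)
im,cs=snap("scene");w,c=snap("wrist");s=observe();print(s["eef_pos"])
f=lambda I,x,y,W,H,s:cv2.resize(I[y:y+H,x:x+W],None,fx=s,fy=s,interpolation=2)
cv2.imwrite("pics/hung1.png",np.hstack([f(im,190,110,132,150,3),cv2.resize(w,(400,300)).copy() if 0 else cv2.copyMakeBorder(cv2.resize(w,(400,300)),0,150,0,0,0)]))
for n,x0 in(("sink",(.5608,-.243,101)),("cap",(.463,-.35,63))):
  rs=regions_of("wrist",n)
  print(n,[(r["point"],r["confidence"]) for r in rs],proj(c,[x0[0],x0[1],.03]))
E
```

```text
clock: 9.93
eef_pos: [0.5028, 0.1377, 0.1467]
tool_rot: [179.9, -0.1, -95.6]
wrist_force: [-0.0, -7.2, 1.1]
finger_gap: 0.0425
grip_force: 25.0
clock: 10.42
eef_pos: [0.5033, 0.139, 0.1467]
tool_rot: [-180.0, 0.0, -95.5]
wrist_force: [0.7, 0.3, -0.8]
finger_gap: 0.0641
grip_force: 0.0
clock: 11.18
eef_pos: [0.5029, 0.0597, 0.2363]
tool_rot: [180.0, -0.0, -95.7]
wrist_force: [0.1, 0.3, -0.0]
finger_gap: 0.0652
grip_force: 0.0
[0.5  0.06 0.24]
sink [] [ 168.84 -169.76]
cap [([279.2, 248.2], 0.33)] [ 275.67 -375.97]
```

View pics/hung1.png

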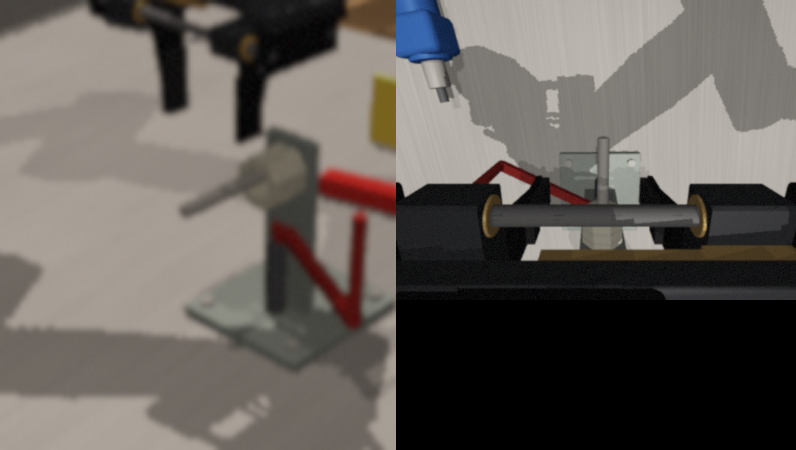

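The standoff hangs against the back plate at crop (270,178), leaving bare peg in front. Next I go over the cap.

```bash
python3 -m jog '{"linear":[[-0.1,-1,0],[-0.2,-2,0],[-0.3,-3,0],[-0.4,-4,-0.2],[-0.5,-5,-0.5],[-0.6,-6,-0.8],[-0.66,-6.75,-0.93],[-0.66,-6.75,-0.93],[-0.66,-6.75,-0.93],[-0.66,-6.75,-0.93]],"turn":[0,-0.5,-1,-1.5,-1.5,-1.5,-1.5,-1.5,-1.5,-1.5]}' 87
python3 - <<'E'
from h import *
np.set_printoptions(precision=2,suppress=True)
w,c=snap("wrist"); 
for n,x0 in(("cap",(.463,-.35,63)),("sink",(.5608,-.243,101))):
  for r in regions_of("wrist",n):
    print(n,r["point"],r["confidence"],r["pixels"].sum(),proj(c,[x0[0],x0[1],.03]),w[r["pixels"]].mean(0),fit(c,r["pixels"],n,x0))
E
```

```text
clock: 12.62
eef_pos: [0.4642, -0.3433, 0.1814]
tool_rot: [-180.0, 0.0, -110.5]
wrist_force: [-0.1, 0.1, 0.2]
finger_gap: 0.0867
grip_force: 0.0
cap [280.4, 194.1] 0.9 1713 [275.9  194.12] [31.15 54.13 85.44] (array([ 460.29, -350.65,   68.83]), np.float64(0.03506296518395713))
sink [134.1, 273.2] 0.86 846 [222.01 325.22] [65.11 27.85 55.27] (array([ 560.8, -243. ,   86. ]), np.float64(1.0))
sink [216.1, 329.1] 0.83 1261 [222.01 325.22] [104.23 106.31 109.1 ] (array([ 563.1 , -242.53,  107.88]), np.float64(0.46378974864727995))
```

```bash
python3 -m jog '{"linear":[[-0.05,-0.12,-0.6],[-0.05,-0.12,-1.4],[-0.05,-0.12,-2.1],[-0.05,-0.12,-2.5],[-0.05,-0.12,-2.62],[-0.05,-0.12,-2.62],[-0.05,-0.12,-2.62]],"turn":[-0.07,-0.07,-0.07,-0.07,-0.07,-0.07,-0.07]}'
python3 -m jog '{"linear":[[0,0,0],[0,0,0],[0,0,0],[0,0,0],[0,0,0],[0,0,0]],"turn":[0,0,0,0,0,0]}' 30 30
```

```text
clock: 13.65
eef_pos: [0.4616, -0.3519, 0.0252]
tool_rot: [-179.8, -0.0, -111.2]
wrist_force: [-0.2, 0.1, -0.3]
finger_gap: 0.087
grip_force: 0.0
clock: 14.4
eef_pos: [0.4603, -0.3515, 0.0237]
tool_rot: [180.0, 0.0, -111.3]
wrist_force: [-0.8, 0.1, 0.5]
finger_gap: 0.0427
grip_force: 29.8
```

```bash
python3 -m jog '{"linear":[[0,0,0.6],[0,0,1.4],[0,0.4,2.11],[0.1,1.3,2.11],[0.2,2.3,2.11],[0.3,3.3,2.11],[0.46,4.3,2.11],[0.46,5.1,2.11],[0.46,5.5,2.11],[0.46,5.7,2.11],[0.46,5.7,2.11],[0.46,5.7,2.11]],"turn":[0,0.4,0.8,1.2,1.57,1.57,1.57,1.57,1.57,1.57,1.57,1.57]}'
```

```text
clock: 15.9
eef_pos: [0.488, -0.0104, 0.1501]
tool_rot: [180.0, -0.0, -95.6]
wrist_force: [-0.1, -0.6, -2.0]
finger_gap: 0.0429
grip_force: 29.8
```

```bash
python3 -m jog '{"linear":[[0.02,0.25,0],[0.05,0.5,0],[0.07,0.75,0],[0.1,1.0,0],[0.1,1.0,0]],"turn":[0,0,0,0,0]}'
python3 -m jog '{"linear":[[0.03,0.3,0],[0.06,0.6,0],[0.08,0.8,0],[0.09,0.88,0],[0.09,0.92,0],[0.09,0.92,0]],"turn":[0,0,0,0,0,0]}'
```

```text
clock: 16.52
eef_pos: [0.4945, 0.0518, 0.1504]
tool_rot: [-180.0, 0.0, -95.5]
wrist_force: [-0.5, 0.1, -2.2]
finger_gap: 0.0433
grip_force: 29.8
clock: 17.27
eef_pos: [0.4995, 0.1054, 0.1503]
tool_rot: [180.0, -0.0, -95.6]
wrist_force: [-0.1, 0.1, -2.4]
finger_gap: 0.0429
grip_force: 29.8
```

```bash
python3 -m jog '{"linear":[[0,0.03,0],[0,0.06,0],[0,0.09,0],[0,0.09,0]],"turn":[0,0,0,0]}'
```

```text
clock: 17.77
eef_pos: [0.4993, 0.1059, 0.1503]
tool_rot: [179.9, -0.5, -95.7]
wrist_force: [6.0, -17.0, -3.0]
finger_gap: 0.0428
grip_force: 29.7
```

```bash
python3 -m jog '{"linear":[[0,-0.06,0],[0,-0.08,-0.04],[0,-0.08,-0.07],[0,-0.08,-0.07]],"turn":[0,0,0,0]}'
python3 -m jog '{"linear":[[0,0,0],[0,0,0],[0,0,0],[0,0,0]],"turn":[0,0,0,0]}' 65
python3 -m jog '{"linear":[[0,0,0.3],[0,0,0.9],[0,-0.5,1.5],[0,-1,1.5],[0,-1.3,1.5],[0,-1.3,1.5]],"turn":[0,0,0,0,0,0]}'
python3 - <<'E'
from h import *
im,cs=snap("scene");w,c=snap("wrist")
f=lambda I,x,y,W,H,s:cv2.resize(I[y:y+H,x:x+W],None,fx=s,fy=s,interpolation=2)
cv2.imwrite("pics/hung2.png",np.hstack([f(im,240,140,80,92,5),cv2.copyMakeBorder(cv2.resize(w,(390,293)),0,167,0,0,0)]))
E
```

```text
clock: 18.27
eef_pos: [0.4994, 0.1056, 0.1462]
tool_rot: [180.0, -0.1, -95.6]
wrist_force: [-0.2, -5.5, 0.3]
finger_gap: 0.0427
grip_force: 29.8
clock: 18.77
eef_pos: [0.4997, 0.1065, 0.1462]
tool_rot: [-180.0, 0.0, -95.5]
wrist_force: [-0.5, -0.6, -0.7]
finger_gap: 0.0641
grip_force: 0.0
clock: 19.52
eef_pos: [0.4993, 0.0273, 0.2356]
tool_rot: [179.9, -0.0, -95.7]
wrist_force: [0.3, 0.4, 0.2]
finger_gap: 0.065
grip_force: 0.0
```

View pics/hung2.png

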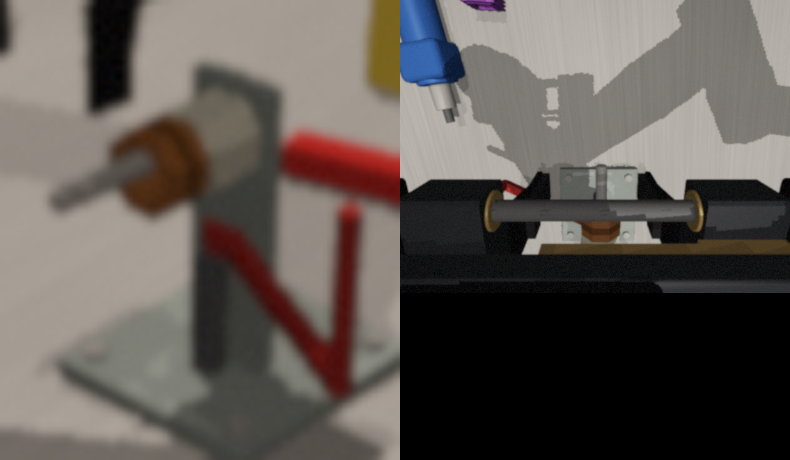

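The cap (bronze) sits against the white standoff. Now I go over the grey sink.

```bash
python3 -m jog '{"linear":[[0.2,-1,0],[0.5,-2,0],[0.8,-3,-0.3],[1.05,-3.9,-0.6],[1.05,-4.42,-0.93],[1.05,-4.42,-0.93],[1.05,-4.42,-0.93],[1.05,-4.42,-0.93]],"turn":[0.4,0.8,1.2,1.6,1.6,1.6,1.6,1.6]}' 70
python3 - <<'E'
from h import *
np.set_printoptions(precision=2,suppress=True)
w,c=snap("wrist"); 
for n,x0 in(("sink",(.5608,-.243,101)),):
  for r in regions_of("wrist",n):
    print(n,r["point"],r["confidence"],r["pixels"].sum(),proj(c,[x0[0],x0[1],.03]),w[r["pixels"]].mean(0),fit(c,r["pixels"],n,x0))
E
```

```text
clock: 20.62
eef_pos: [0.5633, -0.2358, 0.1814]
tool_rot: [-179.9, -0.0, -79.5]
wrist_force: [1.1, 0.4, -0.5]
finger_gap: 0.0698
grip_force: 0.0
sink [283.3, 196.0] 0.76 1906 [281.82 193.95] [137.83 137.18 137.93] (array([ 560.9 , -244.31,   99.41]), np.float64(0.10592512240171215))
```

```bash
python3 -m jog '{"linear":[[-0.03,-0.13,-0.6],[-0.03,-0.13,-1.4],[-0.03,-0.13,-2.1],[-0.03,-0.13,-2.5],[-0.03,-0.13,-2.62],[-0.03,-0.13,-2.62],[-0.03,-0.13,-2.62]],"turn":[-0.03,-0.03,-0.03,-0.03,-0.03,-0.03,-0.03]}'
python3 -m jog '{"linear":[[0,0,0],[0,0,0],[0,0,0],[0,0,0],[0,0,0],[0,0,0]],"turn":[0,0,0,0,0,0]}' 30 25
```

```text
clock: 21.6
eef_pos: [0.562, -0.2449, 0.0248]
tool_rot: [-179.8, -0.1, -79.8]
wrist_force: [-0.0, 0.3, 0.0]
finger_gap: 0.07
grip_force: 0.0
clock: 22.35
eef_pos: [0.561, -0.2449, 0.0233]
tool_rot: [-180.0, -0.0, -79.9]
wrist_force: [0.1, -0.5, 1.3]
finger_gap: 0.0432
grip_force: 25.0
```

```bash
python3 -m jog '{"linear":[[0,0,0.6],[0,0,1.4],[-0.2,0.3,2.11],[-0.5,1.1,2.11],[-0.8,2.0,2.11],[-1.1,2.9,2.11],[-1.21,3.6,2.11],[-1.21,3.91,2.11],[-1.21,3.91,2.11],[-1.21,3.91,2.11]],"turn":[0,-0.4,-0.8,-1.2,-1.57,-1.57,-1.57,-1.57,-1.57,-1.57]}'
python3 - <<'E'
from h import *
w,_=snap("wrist")
cv2.imwrite("pics/pre3.png",cv2.resize(w[200:370,200:360],None,fx=3,fy=3))
E
```

```text
clock: 23.6
eef_pos: [0.4879, -0.0106, 0.1494]
tool_rot: [179.9, -0.0, -95.6]
wrist_force: [-0.1, -0.0, -0.9]
finger_gap: 0.0427
grip_force: 25.0
```

View pics/pre3.png

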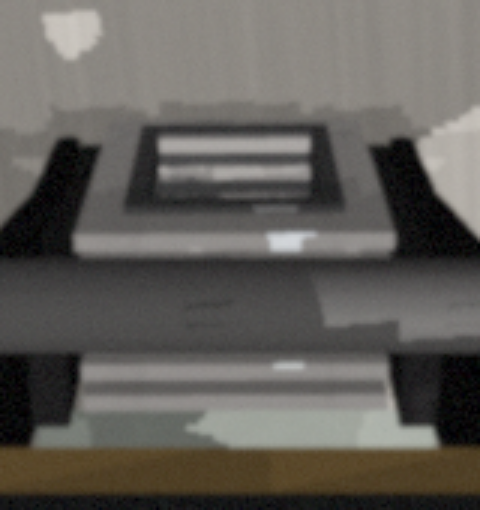

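The sink is held squarely with its square bore facing along the peg. Inserting.

```bash
python3 -m jog '{"linear":[[0.02,0.25,0],[0.05,0.5,0],[0.07,0.75,0],[0.1,1.0,0],[0.1,1.0,0]],"turn":[0,0,0,0,0]}'
python3 -m jog '{"linear":[[0.02,0.2,0],[0.03,0.35,0],[0.04,0.4,0],[0.04,0.43,0],[0.04,0.43,0]],"turn":[0,0,0,0,0]}'
```

```text
clock: 24.28
eef_pos: [0.4945, 0.0511, 0.1498]
tool_rot: [-180.0, 0.0, -95.5]
wrist_force: [-0.5, -0.1, -1.7]
finger_gap: 0.043
grip_force: 25.0
clock: 24.9
eef_pos: [0.4965, 0.0755, 0.1497]
tool_rot: [180.0, -0.0, -95.6]
wrist_force: [-0.1, -0.2, -2.0]
finger_gap: 0.0432
grip_force: 25.0
```

```bash
python3 -m jog '{"linear":[[0,0.03,0],[0,0.06,0],[0,0.09,0],[0,0.12,0],[0,0.12,0]],"turn":[0,0,0,0,0]}'
```

```text
clock: 25.52
eef_pos: [0.4959, 0.0776, 0.1499]
tool_rot: [179.8, -0.5, -95.6]
wrist_force: [4.8, -19.1, -1.2]
finger_gap: 0.0432
grip_force: 25.0
```

```bash
python3 -m jog '{"linear":[[0,-0.06,0],[0,-0.1,-0.04],[0,-0.1,-0.06],[0,-0.1,-0.06]],"turn":[0,0,0,0]}'
python3 -m jog '{"linear":[[0,0,0],[0,0,0],[0,0,0],[0,0,0]],"turn":[0,0,0,0]}' 65
python3 -m jog '{"linear":[[0,0,0.3],[0,0,0.9],[0,0,1.5],[0.8,0,1.5],[1.6,0.2,1.5],[2.4,0.5,1.5],[2.6,0.55,1.5],[2.6,0.55,1.5],[2.6,0.55,1.5],[2.6,0.55,1.5],[2.6,0.55,1.5]],"turn":[0,0,0,1,2,3,4,5,6,6.1,6.1]}'
python3 -m jog '{"linear":[[0,0,0],[0,0,0],[0,0,0]],"turn":[0,0,0]}' 0 10
python3 - <<'E'
from h import *
np.set_printoptions(precision=4,suppress=True)
it,ct=snap("top");im,cs=snap("scene")
print(observe()["joint_pos"])
p=(.6253,.0738,.176);print(proj(ct,p),proj(cs,p),[r["point"] for r in regions_of("scene","gate_post")])
f=lambda I,x,y,W,H,s:cv2.resize(I[y:y+H,x:x+W],None,fx=s,fy=s,interpolation=2)
cv2.imwrite("pics/hung3.png",np.hstack([f(im,230,100,100,120,4),f(it,190,150,100,120,4)]))
E
```

```text
clock: 26.02
eef_pos: [0.4966, 0.0772, 0.146]
tool_rot: [180.0, 0.0, -95.5]
wrist_force: [0.5, 0.3, -1.4]
finger_gap: 0.043
grip_force: 25.0
clock: 26.52
eef_pos: [0.4967, 0.0768, 0.1462]
tool_rot: [-180.0, 0.0, -95.6]
wrist_force: [-0.6, -0.1, -0.1]
finger_gap: 0.0642
grip_force: 0.0
clock: 27.9
eef_pos: [0.6525, 0.1097, 0.2361]
tool_rot: [180.0, 0.0, -34.7]
wrist_force: [-0.1, -0.9, -0.1]
finger_gap: 0.0648
grip_force: 0.0
clock: 28.28
eef_pos: [0.6526, 0.1098, 0.2362]
tool_rot: [-180.0, -0.0, -34.6]
wrist_force: [0.7, 0.8, -0.3]
finger_gap: 0.0425
grip_force: 0.0
[ 23.5231  25.8367   5.6757   0.0001 -69.8365  31.8939]
[252.6179 180.2448] [308.1722 181.7971] [[303.3, 196.2]]
```

View pics/hung3.png

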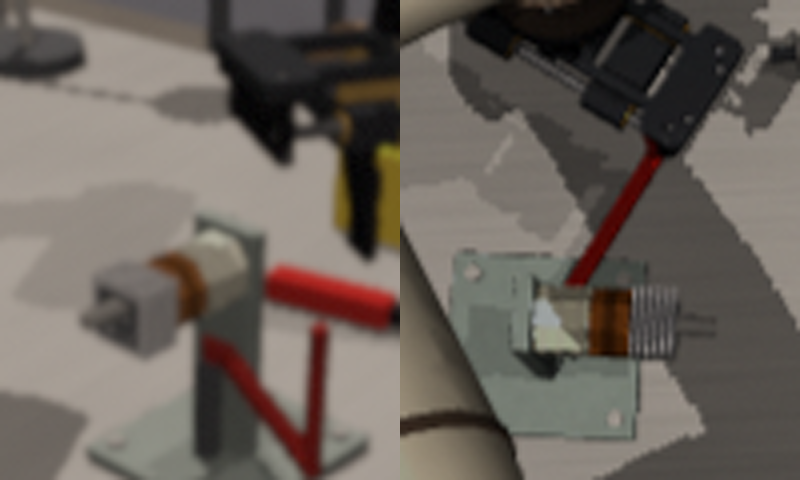

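The picture shows all three hung in order and touching: standoff, cap, sink. The gate is still open with its post at about scene (310,181). That was my 11th view, one over the limit of ten, so from here I check by numbers only.

```bash
python3 -m jog '{"linear":[[0,0,0],[0,0,0],[0,0,0],[0,0,0],[0,0,-0.6],[0,0,-1.18],[0,0,-1.18],[0,0,-1.18]],"turn":[0,0,0,0,0,0,0,0]}'
python3 - <<'E'
from h import *
np.set_printoptions(precision=2,suppress=True)
s=observe();b=np.array([.5055,.1555])
for th in list(range(-34,-96,-6))+[-95.6]:
    a=np.radians(th);p=b+.145*np.array([np.cos(a),np.sin(a)])+.0215*np.array([-np.sin(a),np.cos(a)])
    print(th,(p-s["eef_pos"][:2])/.06,(th-s["tool_rot"][2])/10)
E
```

```text
clock: 29.42
eef_pos: [0.6536, 0.1099, 0.1669]
tool_rot: [-179.9, -0.1, -34.5]
wrist_force: [-0.7, 0.0, 0.2]
finger_gap: 0.0001
grip_force: 0.0
-34 [-0.27 -0.29] 0.054467283570695454
-40 [-0.39 -0.52] -0.5455327164293046
-46 [-0.53 -0.73] -1.1455327164293045
-52 [-0.7  -0.92] -1.7455327164293046
-58 [-0.88 -1.1 ] -2.3455327164293047
-64 [-1.09 -1.26] -2.9455327164293044
-70 [-1.31 -1.39] -3.5455327164293045
-76 [-1.54 -1.5 ] -4.1455327164293045
-82 [-1.78 -1.58] -4.745532716429304
-88 [-2.03 -1.64] -5.345532716429305
-94 [-2.28 -1.68] -5.945532716429304
-95.6 [-2.35 -1.68] -6.105532716429304
```

```bash
python3 -m jog '{"linear":[[-0.15,-0.15,0],[-0.27,-0.29,0],[-0.39,-0.52,0],[-0.53,-0.73,0],[-0.7,-0.92,0],[-0.88,-1.1,0],[-1.09,-1.26,0],[-1.31,-1.39,0],[-1.54,-1.5,0],[-1.66,-1.54,0],[-1.78,-1.58,0],[-1.9,-1.61,0],[-2.03,-1.64,0],[-2.03,-1.64,0]],"turn":[0,0.05,-0.55,-1.15,-1.75,-2.35,-2.95,-3.55,-4.15,-4.45,-4.75,-5.05,-5.35,-5.35]}'
python3 -m jog '{"linear":[[-0.08,-0.01,0],[-0.16,-0.03,0],[-0.24,-0.04,0],[-0.3,-0.04,0],[-0.3,-0.04,0]],"turn":[-0.2,-0.4,-0.6,-0.75,-0.75]}'
```

```text
clock: 31.18
eef_pos: [0.5302, 0.0108, 0.1663]
tool_rot: [-179.9, 0.0, -88.0]
wrist_force: [0.4, -0.8, 0.3]
finger_gap: 0.0009
grip_force: 0.0
clock: 31.8
eef_pos: [0.5123, 0.0089, 0.1653]
tool_rot: [180.0, -0.0, -95.6]
wrist_force: [0.4, 0.6, 0.4]
finger_gap: 0.0001
grip_force: 0.0
```

```bash
python3 -m jog '{"linear":[[-0.04,0,0],[-0.08,0.01,0],[-0.12,0.01,0],[-0.12,0.01,0]],"turn":[0,0,0,0]}'
python3 - <<'E'
from h import *
np.set_printoptions(precision=4,suppress=True)
b=np.array([.5055,.1555]);im,c=snap("scene")
hsv=cv2.cvtColor(im,cv2.COLOR_BGR2HSV);red=((hsv[...,0]<6)|(hsv[...,0]>174))&(hsv[...,1]>150)&(hsv[...,2]>50)
n,l,st,ce=cv2.connectedComponentsWithStats(red.astype("uint8"))
print([(st[i].tolist(),ce[i].round()) for i in range(1,n) if st[i,4]>25])
for g in(0,5,10,20):
    a=np.radians(g-95.6);u=np.array([np.cos(a),np.sin(a)])
    print(g,proj(c,[*(b+.145*u),.176]),proj(c,[*(b+.145*u),.086]))
E
```

```text
clock: 32.3
eef_pos: [0.5064, 0.0097, 0.1656]
tool_rot: [-179.9, 0.0, -95.6]
wrist_force: [3.9, -1.2, -2.0]
finger_gap: 0.0003
grip_force: 1.6
[([296, 167, 32, 15, 263], array([312., 174.])), ([242, 185, 46, 25, 198], array([262., 197.]))]
0 [241.1348 174.5231] [242.7127 209.2048]
5 [245.301  176.3068] [246.6699 211.155 ]
10 [249.8714 177.9299] [251.0055 212.9269]
20 [260.0632 180.6145] [260.6599 215.8507]
```

```bash
python3 -m jog '{"linear":[[-0.04,0,0],[-0.08,0.01,0],[-0.08,0.01,0]],"turn":[0,0,0]}'
python3 -m jog '{"linear":[[-0.04,0,0],[-0.08,0.01,0],[-0.08,0.01,0]],"turn":[0,0,0]}'
```

```text
clock: 32.72
eef_pos: [0.5057, 0.0105, 0.1666]
tool_rot: [-179.4, 0.1, -95.5]
wrist_force: [14.0, -4.7, -5.1]
finger_gap: 0.0004
grip_force: 5.9
clock: 33.1
eef_pos: [0.5051, 0.0116, 0.168]
tool_rot: [-178.8, 0.2, -95.4]
wrist_force: [21.7, -6.2, -8.4]
finger_gap: 0.0005
grip_force: 9.8
```

The force climbs with no motion, so the gate is at its stop. I back off, lift away and check.

```bash
python3 -m jog '{"linear":[[0.15,0,0],[0.4,0,0],[0.9,-0.1,0],[1.3,-0.2,0.5],[1.5,-1,1.3],[1.5,-2,1.6],[1.5,-3,1.6],[1.5,-4,1.6],[1.5,-4,1.6],[1.5,-4,1.6]],"turn":[0,0,0,0,0,0,0,0,0,0]}'
python3 - <<'E'
from h import *
np.set_printoptions(precision=1,suppress=True)
b=np.array([.5055,.1555]);u0=np.radians(-95.6)
for cn in("scene","top"):
    im,c=snap(cn)
    hsv=cv2.cvtColor(im,cv2.COLOR_BGR2HSV);red=((hsv[...,0]<6)|(hsv[...,0]>174))&(hsv[...,1]>150)&(hsv[...,2]>50)
    n,l,st,ce=cv2.connectedComponentsWithStats(red.astype("uint8"))
    print(cn,[(st[i].tolist(),ce[i]) for i in range(1,n) if st[i,4]>15])
    for g in(0,3,6):
        a=np.radians(g-95.6);u=np.array([np.cos(a),np.sin(a)])
        print(g,proj(c,[*(b+.145*u),.176]),proj(c,[*(b+.145*u),.086]))
    for n,d in(("standoff",.018),("cap",.049),("sink",.077)):
        p=b+d*np.array([np.cos(u0),np.sin(u0)])
        print(n,proj(c,[*p,.1435]),[(np.array(r["point"]),round(r["confidence"],2)) for r in regions_of(cn,n)])
E
```

```text
clock: 34.35
eef_pos: [0.5855, -0.2293, 0.2604]
tool_rot: [179.9, 0.0, -95.6]
wrist_force: [-0.8, 0.2, 0.0]
finger_gap: 0.0004
grip_force: 0.0
scene [([296, 167, 32, 15, 255], array([312.1, 173.7])), ([240, 175, 48, 35, 247], array([258.6, 195. ]))]
0 [241.1 174.5] [242.7 209.2]
3 [243.6 175.6] [245.  210.4]
6 [246.2 176.6] [247.5 211.5]
standoff [280.1 168.8] [(array([282.2, 167. ]), 0.64)]
cap [271.3 173.1] [(array([275.5, 168.9]), 0.63)]
sink [263.1 177.1] [(array([266.1, 175.7]), 0.94), (array([234.1, 300.4]), 0.92), (array([175.8, 352.3]), 0.76)]
top [([260, 229, 22, 9, 85], array([271.9, 233.8])), ([145, 241, 14, 37, 345], array([151.1, 259.1]))]
0 [278.9 230. ] [278.9 234.8]
3 [279.  227.1] [279. 232.]
6 [278.9 224.1] [278.9 229.2]
standoff [230.5 229.3] [(array([227.4, 230.1]), 0.8)]
cap [242.3 229.9] [(array([246.2, 229.4]), 0.7)]
sink [253.  230.5] [(array([221.5, 237.8]), 0.73), (array([254.1, 229.5]), 0.55), (array([340.9, 188.4]), 0.51)]
```

The gate reads 0° within about 1° in both cameras. The stack spans about 37, 27 and 31 mm with no gaps, and the arm is clear. Handing in.

```bash
python3 -c "
from bench import *
print(close_job())"
```

```text
the job is handed in; nothing more can be done
None
```

The standoff, cap and sink hang on the peg in that order, tight against the back plate and each other, the red gate is shut at its stop, and the job was handed in at about 34.5 s; the lamp and driver were not touched, and I viewed 11 pictures, one over the limit of 10.

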